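# Offer a ring clamp up to its stand, level over the beaker

## Robot

A 6-joint arm with a two-finger parallel gripper is mounted at the origin on a cart in front of the work surface, level with it; the furniture and walls round the work are solid. World frame = base frame: x ahead of the robot, y to its left, z up, the work surface at z = 0. Lengths are in m, angles in rad, forces in N, time in s.
With the tool pointing down it reaches from about 0.3 to 0.825 m from the base axis. Payload 5.4 kg.
Tool frame: the origin (TCP) lies at the very end of the fingers, on their centre line; the grasp point (between the pads) lies 19 mm behind it (bot.grasp_offset is the distance from the TCP to the grasp point, in m); z points along the fingers, y is the line along which they close (so a half turn about z gives the same grasp; the last joint's range is limited). The gripper opens to 92 mm and grips with 3 to 60 N. Pads are 20 mm wide; open, the fingers measure 128 mm over their backs; the gripper's body (75 mm by 189 mm) begins 69 mm behind the grasp point.
Start: joints at [0.913, 0.158, 1.597, -0, 1.386, -0.21], TCP at [0.249, 0.518, 0.215] pointing down, gripper open.
Joint ranges: [-2.91, 2.91], [-0.94, 2.29], [0.18, 2.7], [-1.29, 4.43], [0.17, 2.64], [-3, 3]. Speed limits (rad/s): [2.57, 2.57, 3.14, 3.14, 3.14, 3.14].

## Interface

Orientations are given as a rotation vector (axis times angle).
In Python, from rig import bot, grab_frame gives the robot as it stands.
- The arm moves only by the tool drive_tool, never from a script. Its argument "targets" is text: rows parted by semicolons, each of 7 numbers parted by spaces: the shift along the tool's x, y, z in mm, then the turn, a rotation vector about the tool's x, y, z in rad, then the gripper command: -1 is fully open, 1 is shut, values between are in proportion. A call has 1 to 12 rows; each row shifts and turns the commanded pose from where the row before left it, along the tool's axes as they then stand; what a row does not reach is not made up. A row lasts 1/10 s, in which the tool goes at most 50 mm and 8.59 degrees, less where a joint would pass 70% of its speed; a pose out of reach is approached as far as the arm can. A call with a gripper value outside its range is refused whole. The fingers move at their own pace and stop on an object; the grip force is fixed at half the most. Time passes only in rows, so rows that do not move let the fingers close. It gives the time, the measured TCP pose, the force, the opening and the grip force at its end, in the units of the state.
- bot.observe(): the state, without advancing time (a new reading comes with each control period).
- grab_frame(name): name is "scene" or "top" or "wrist"; returns a dict with "pixels" (420x560x3 uint8, red, green, blue), "vertical_fov" (degrees; the focal length in pixels is half the picture's height over the tangent of half this angle, whatever the lens; pixels are square), "cx", "cy" (the principal point, pixels), "k1" (the pictures are not rectified: a ray, as slopes to the right and down, at radius r is drawn at 1 + k1 r^2 times it, then the intrinsics apply), "position" and "attitude" of the camera in the world. Camera axes: x right, y down, z forward; pixel columns grow to the right and rows downward; lengths in m; the calibration is good to about 2 mm. A picture is of the moment at which its call begins. There is no depth.
- bot.job_done(): hands the job in; it is judged then, once.
The state is a dict: "clock": time; "joint_positions": joint angles; "qd": joint speeds; "joint_torque": joint torques, N m; "ee_pos": TCP position; "orientation": TCP orientation; "contact_force": force on the tool from outside, world axes, zero at the start; "ft_torque": the same for the moment, N m; "gripper_width": opening from 0.0 (shut) to 1.0 (fully open); "finger_force": force on a finger pad.
Only numpy, scipy, OpenCV 4.12 (cv2) and the standard library are available. Lean on these libraries where they do the work, as an engineer would, in place of code of your own. Each camera call takes 0.05 s, during which the arm holds its last target. There are 200 camera calls.

## Task

Set up the small filtration stand: first put the empty beaker upright inside the round collar of the stand base and let go of it. Then lift the ring clamp by its bar at its balance point (close to the heavy boss, not mid-length) and hold it level over the stand, with the hole in its boss straight above the post and its ring straight above the beaker, its underside about 3 cm higher than the top of the post. Finish still holding it there, steady and touching neither post nor beaker, and leave everything else on the table where it stands.

Things in the scene. Friction and masses are not known exactly. Their poses are not given: they have to be found in the camera images.
- stand: fixed stand base: grey plate 220 x 84 x 8 mm lying on the table. Origin on the table, half-way between post and collar; x runs from the post to the collar (post at x = -74 mm, collar at x = +74 mm), z up
- post_top (a point): centre of the top of the stand's upright steel post, 12 mm thick, 98 mm above the table
- collar (a point): centre of the floor inside the stand's round collar, 8 mm above the table; the collar is 60 mm wide inside, 68 mm outside, and stands 10 mm above this floor
- beaker_mid (a point): the centre, half-way up, of the loose white open plastic beaker standing mouth up: 69 mm tall, 56 mm wide at the rim, 48 mm at the foot; about 0.09 kg; z along its axis to the mouth
- clamp: loose ring clamp, about 0.35 kg, lying flat, 30 mm high: aluminium boss (40 x 40 mm block with an upright hole 15 mm wide, a black thumb screw on its outer side), a straight steel bar and a steel ring (68 mm outside, 62 mm inside, 30 mm high). Origin on its underside below the balance point; x runs along the bar from boss to ring, z up. Hole axis at x = -48.5 mm, ring centre at x = +99.5 mm; the bar shows from x = -28.5 mm to x = +66 mm
- balance (a point): the clamp's balance point, at the centre of its bar, 28 mm from the boss's face towards the ring and 17 mm above the clamp's underside; the bar is 10 mm wide and 14 mm high (from 10 to 24 mm above the underside)
- boss_hole (a point): centre of the hole in the clamp's boss, at the underside
- ring_centre (a point): centre of the clamp's ring, at the underside, 148 mm from the hole
- timer: bystander, to be left alone: small white digital timer 72 x 62 x 18 mm; origin on its underside
- marker_1: bystander, to be left alone: marker pen, 137 mm long, lying; origin on its underside
- dropper_2: bystander, to be left alone: small capped dropper bottle, 30 mm wide, 60 mm tall; origin on its underside
- petri_1: bystander, to be left alone: clear petri dish, 92 mm wide, 15 mm tall; origin on its underside
- tube_rack_1: bystander, to be left alone: rack of small tubes, 62 x 105 x 42 mm; origin on its underside
- tape_roll_1: bystander, to be left alone: roll of tape lying flat, 58 mm wide, 19 mm tall; origin on its underside

How it is judged:
By the outcome, as a careful person would: the job done as asked, in the order asked, and still so for the second after the job is handed in, while the arm keeps its last pose, push and grip.
It also fails if it takes over 53 s, if anything falls off the work surface, if the arm or the gripper's body presses on something with over 40 N, if the wrist force passes 120 N, or if a joint passes its speed limit or range.

## Working session

There is one attempt and no reset: what is moved stays moved. The work goes in short steps, Python scripts to look and compute and a tool call to move; the robot and the scene stay as the last step left them, time stands still between calls to the robot, and variables do not carry over. Pictures are saved under pics/ and viewed, at most 10 in all, crops included, and the job is handed in when it is done.

Besides the shell and the picture viewer there is one more tool, called in YAML: its name, and indented under it one key for each argument. drive_tool: Moves the arm, as the interface text tells. Its arguments: {"type":"object","properties":{"targets":{"type":"string"}},"required":["targets"]}

```bash
mkdir -p pics; ls; cat > h.py <<'E'
import numpy as np, cv2
from scipy.spatial.transform import Rotation as R
from rig import bot, grab_frame
def att(f):
    a=np.array(f["attitude"],float)
    if a.shape==(3,3): return a
    return R.from_rotvec(a).as_matrix() if a.size==3 else R.from_quat(a).as_matrix()
def K(f):
    h=f["pixels"].shape[0]; fl=h/2/np.tan(np.radians(f["vertical_fov"])/2)
    return fl
def ray(f,u,v):
    fl=K(f); d=np.array([(u-f["cx"])/fl,(v-f["cy"])/fl]); s=d.copy()
    for _ in range(30): s=d/(1+f["k1"]*(s@s))
    return np.array(f["position"]),att(f)@np.array([s[0],s[1],1])
def onz(f,u,v,z):
    p,d=ray(f,u,v); return p+d*(z-p[2])/d[2]
def proj(f,P):
    c=att(f).T@(np.array(P)-f["position"]); s=c[:2]/c[2]; s=s*(1+f["k1"]*(s@s))
    return s*K(f)+[f["cx"],f["cy"]]
def save(f,n): cv2.imwrite(f"pics/{n}.png",f["pixels"][:,:,::-1])
E
python3 - <<'E'
from h import *
for n in ["scene","top","wrist"]:
    f=grab_frame(n); save(f,n+"0")
    print(n,{k:v for k,v in f.items() if k!="pixels"})
print(bot.observe(), bot.grasp_offset)
E
```

```text
pics
scene {'vertical_fov': 46.064948437129786, 'cx': 276.12441628548055, 'cy': 203.67912460923682, 'k1': -0.13954531151040447, 'position': array([-0.30146953, -0.7747643 ,  0.76786227]), 'attitude': array([-1.91574993,  0.9729561 , -0.54754925])}
top {'vertical_fov': 42.70677539783123, 'cx': 285.2668908438007, 'cy': 214.28816298957491, 'k1': 0.016669446702908, 'position': array([ 0.48535669, -0.073539  ,  1.53439935]), 'attitude': array([-2.17505734,  2.1950476 , -0.10203531])}
wrist {'vertical_fov': 61.727153044264334, 'cx': 279.53632820149437, 'cy': 212.35209084422092, 'k1': -0.04496633582617599, 'position': array([0.17992551, 0.55205476, 0.38327443]), 'attitude': array([2.45231947, 1.54491443, 0.21436496])}
{'clock': 0.15, 'joint_positions': array([ 9.12906525e-01,  1.58899796e-01,  1.59790684e+00, -9.65170484e-06,
        1.38620814e+00, -2.10114586e-01]), 'qd': array([-0.00145117, -0.0022054 , -0.00289307,  0.00062685, -0.00266727,
       -0.00071873]), 'joint_torque': array([-4.38866791e-04, -3.85915983e+01, -3.22435141e+01,  7.01180566e-02,
        3.50888295e-02, -1.03256677e-04]), 'ee_pos': array([0.24868648, 0.51791553, 0.21386572]), 'orientation': array([-6.97368550e-01, -3.06260908e+00,  2.03264168e-03]), 'contact_force': array([ 0.1339567 , -0.01896824,  0.61583516]), 'ft_torque': array([-0.03571546, -0.04448776,  0.01231735]), 'finger_force': 0.0, 'gripper_width': 1.0002742587469755} 0.0187
```

View pics/top0.png

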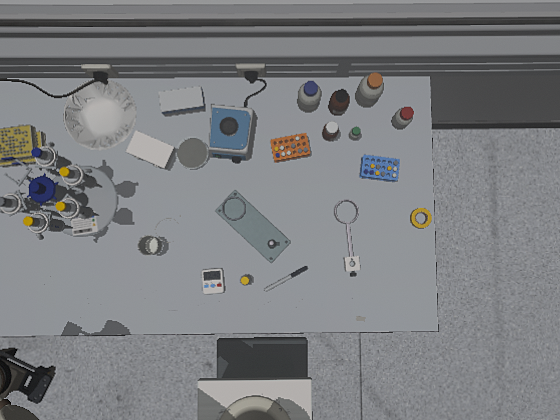

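View pics/scene0.png

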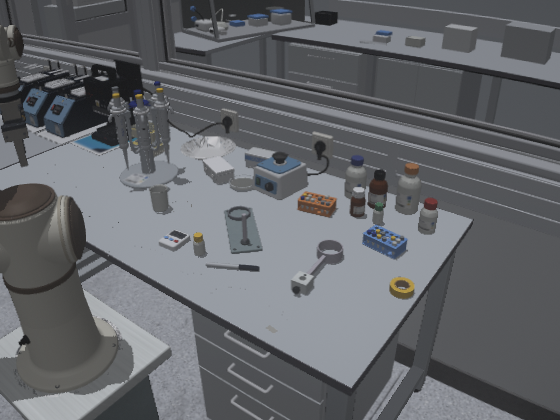

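The top view shows the beaker at (152,245) with the petri dish beside it at (168,220). The stand's collar is at (234,209) and its post at (272,244). The clamp's boss is at (351,264) and its ring at (346,212). I'll get coarse positions and IK-free joint info first.

```bash
python3 - <<'E'
from h import *
f=grab_frame("top"); np.set_printoptions(precision=4,suppress=True)
for n,u,v,z in [("beaker rim",152,245,.069),("petri",168,220,.01),("collar",234,209,.018),("posttop",271,243,.098),("boss",351,264,.03),("ring",346,212,.03),("timer",212,281,.018)]:
    print(n,onz(f,u,v,z))
im=f["pixels"]; 
def c(x,y,w=100,h=100,s=4): return cv2.resize(im[y:y+h,x:x+w],None,fx=s,fy=s,interpolation=cv2.INTER_CUBIC)
a=np.hstack([c(110,190,130,130,3),c(200,170,130,130,3)])
cv2.imwrite("pics/crop1.png",a[:,:,::-1])
s=bot.observe(); print(R.from_rotvec(s["orientation"]).as_matrix())
w=grab_frame("wrist"); T=R.from_rotvec(s["orientation"]).as_matrix()
print("cam in tool",T.T@(w["position"]-s["ee_pos"]), T.T@att(w))
E
```

```text
beaker rim [0.525  0.2716 0.069 ]
petri [0.597  0.2411 0.01  ]
collar [0.626  0.0535 0.018 ]
posttop [ 0.5265 -0.0518  0.098 ]
boss [ 0.4679 -0.2736  0.03  ]
ring [ 0.6137 -0.2624  0.03  ]
timer [0.4242 0.1153 0.018 ]
[[-0.9014  0.433  -0.0007]
 [ 0.433   0.9014 -0.0009]
 [ 0.0003 -0.0011 -1.    ]]
cam in tool [ 0.0768  0.0008 -0.1695] [[ 0.0013 -0.9616 -0.2744]
 [ 1.      0.0011  0.0008]
 [-0.0005 -0.2744  0.9616]]
```

View pics/crop1.png

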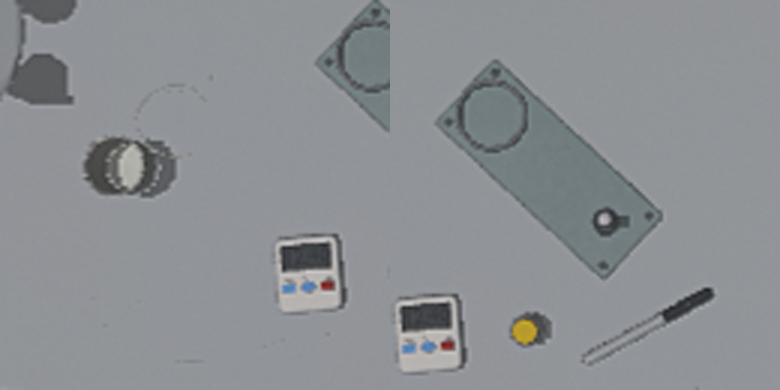

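The crop shows the petri dish's faint arc, with its centre near full-picture (171,234), just right of and beyond the beaker. I'll close the fingers across the line from beaker to petri and take a close look first.

```bash
cat >> h.py <<'E'
np.set_printoptions(precision=4,suppress=True)
def plan(xyz,yaw):
    """turn about tool z first, then shift in turned tool frame; yaw = world angle of tool y (mod pi)"""
    s=bot.observe(); T=R.from_rotvec(s["orientation"]).as_matrix(); cur=np.arctan2(T[1,1],T[0,1])
    d=(yaw-cur+np.pi/2)%np.pi-np.pi/2
    Rt=R.from_euler('z',d).as_matrix()@T
    print("tcp",s["ee_pos"],"yaw",np.degrees(cur),"tilt",T[:,2],"j6",s["joint_positions"][5])
    print("turn about tool z",-d,"then shift mm",Rt.T@(np.array(xyz)-s["ee_pos"])*1000)
E
python3 -c "
from h import *
plan([.50,.28,.215],np.radians(27))"
```

```text
tcp [0.2488 0.5181 0.2142] yaw 64.34465200002364 tilt [-0.0005 -0.0007 -1.    ] j6 -0.21011367113826185
turn about tool z 0.651787135411898 then shift mm [-326.1686  115.7473   -1.0022]
```

drive_tool:
  targets: "0 0 0 0 0 0.13 -1;0 0 0 0 0 0.13 -1;0 0 0 0 0 0.13 -1;0 0 0 0 0 0.13 -1;0 0 0 0 0 0.13 -1;-46 16 0 0 0 0 -1;-46 17 0 0 0 0 -1;-46 16 0 0 0 0 -1;-47 17 0 0 0 0 -1;-47 16 0 0 0 0 -1;-47 17 0 0 0 0 -1;-47 17 0 0 0 0 -1"

```text
clock: 1.45
ee_pos: [0.5019, 0.2793, 0.2146]
orientation: [1.639, 2.68, 0.0]
contact_force: [0.8, 0.7, -0.0]
gripper_width: 1.0
finger_force: 0.0
```

drive_tool:
  targets: "0 0 0 0 0 0 -1;0 0 0 0 0 0 -1;0 0 0 0 0 0 -1"

```text
clock: 1.75
ee_pos: [0.4999, 0.2817, 0.2144]
orientation: [-1.637, -2.68, 0.0]
contact_force: [-0.3, 0.6, -0.6]
gripper_width: 1.004
finger_force: 0.0
```

```bash
python3 - <<'E'
from h import *
plan([.50,.28,.215],np.radians(27))
f=grab_frame("wrist"); save(f,"w1"); print(proj(f,[.525,.2716,.069]))
E
```

```text
tcp [0.4999 0.2817 0.2144] yaw 27.156421532662918 tilt [-0.0007  0.0002 -1.    ] j6 -0.1716312990544649
turn about tool z 0.0027300707659838608 then shift mm [-1.5756 -0.6786 -0.5673]
[297.1834 220.7883]
```

View pics/w1.png

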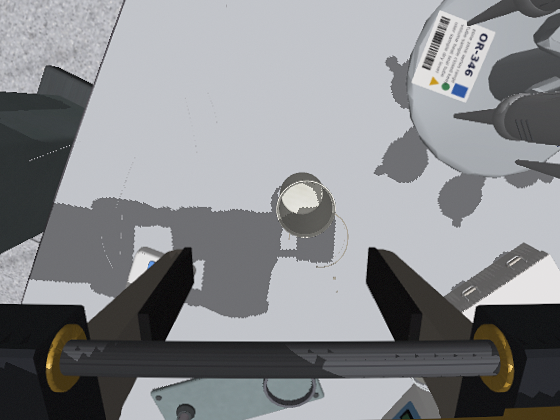

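The close view shows the beaker's rim as a circle at about (306,208), 58 px wide. That fits 56 mm at rim height. The faint arc is only about 67 mm wide and flat, so it's a stain. The real petri dish is the grey disc at (192,153) in the top view.

```bash
python3 - <<'E'
from h import *
f=grab_frame("wrist")
g=cv2.cvtColor(f["pixels"],cv2.COLOR_RGB2GRAY)
c=cv2.HoughCircles(g[150:280,240:370],cv2.HOUGH_GRADIENT,1.5,20,param1=80,param2=15,minRadius=25,maxRadius=33)
print(c[0][:3]+[240,150,0] if c is not None else None)
if c is not None:
  for x in c[0][:3]: print(onz(f,x[0]+240,x[1]+150,.069))
p=onz(f,306,208,.069); print(p)
for e in [(277,208),(335,208),(306,180),(306,237)]: print(onz(f,*e,.069))
plan([p[0],p[1],.215],np.radians(27))
E
```

```text
[[305.25 209.25  28.75]
 [315.75 237.75  30.4 ]]
[0.5263 0.2852 0.069 ]
[0.5486 0.265  0.069 ]
[0.5263 0.2866 0.069 ]
[0.5024 0.2743 0.069 ]
[0.5503 0.299  0.069 ]
[0.5138 0.3098 0.069 ]
[0.54   0.2615 0.069 ]
tcp [0.4997 0.2821 0.2146] yaw 27.220201109513354 tilt [-0.0003  0.0002 -1.    ] j6 -0.1718066297846354
turn about tool z 0.00384323437755274 then shift mm [-8.0864 25.7714 -0.4007]
```

drive_tool:
  targets: "-8 25 0 0 0 0 -1;0 0 40 0 0 0 -1;0 0 40 0 0 0 -1;0 0 40 0 0 0 -1;0 0 30 0 0 0 -1;0 0 20 0 0 0 -1;0 0 18 0 0 0 -1;0 0 0 0 0 0 -1;0 0 0 0 0 0 0;0 0 0 0 0 0 1;0 0 0 0 0 0 1;0 0 0 0 0 0 1"

```text
clock: 3.05
ee_pos: [0.5273, 0.2855, 0.0277]
orientation: [1.638, 2.679, 0.002]
contact_force: [-0.4, -0.2, -0.3]
gripper_width: 0.677
finger_force: 0.0
```

drive_tool:
  targets: "0 0 0 0 0 0 1;0 0 0 0 0 0 1;0 0 0 0 0 0 1;0 0 0 0 0 0 1;0 0 0 0 0 0 1"

```text
clock: 3.55
ee_pos: [0.5269, 0.2852, 0.0271]
orientation: [1.639, 2.68, 0.0]
contact_force: [-2.7, -0.7, 4.6]
gripper_width: 0.582
finger_force: 30.0
```

drive_tool:
  targets: "0 0 -10 0 0 0 1;0 0 -30 0 0 0 1;0 0 -40 0 0 0 1;0 0 -20 0 0 0 1;0 0 0 0 0 0 1"

```text
clock: 4.05
ee_pos: [0.5293, 0.286, 0.1307]
orientation: [1.636, 2.676, 0.009]
contact_force: [-0.3, 0.0, -0.8]
gripper_width: 0.58
finger_force: 30.0
```

```bash
python3 - <<'E'
from h import *
f=grab_frame("top"); f["pixels"]=cv2.imread("pics/top0.png")[:,:,::-1].copy()
im=f["pixels"]
hsv=cv2.cvtColor(im,cv2.COLOR_RGB2HSV)
sub=hsv[185:265,210:295]; print(hsv[235,250],hsv[300,150])
m=cv2.inRange(hsv,(70,22,60),(100,90,190)); m[:180]=0;m[270:]=0;m[:,:205]=0;m[:,300:]=0
m=cv2.morphologyEx(m,cv2.MORPH_CLOSE,np.ones((9,9)))
cs,_=cv2.findContours(m,cv2.RETR_EXTERNAL,cv2.CHAIN_APPROX_NONE); c=max(cs,key=cv2.contourArea)
pts=np.array([onz(f,*p[0],.008)[:2] for p in c],np.float32)
r=cv2.minAreaRect(pts*1000); print("plate",r)
b=cv2.boxPoints(r)/1000; 
ctr=np.array(r[0])/1000; e1=b[1]-b[0]; e2=b[2]-b[1]; e=e1 if np.hypot(*e1)>np.hypot(*e2) else e2; e/=np.hypot(*e); e*=np.sign(e[0])
print("axis",np.degrees(np.arctan2(e[1],e[0])),"collar",ctr+.074*e,"post",ctr-.074*e)
g=cv2.resize(cv2.cvtColor(im,cv2.COLOR_RGB2GRAY)[185:235,210:260],None,fx=6,fy=6,interpolation=cv2.INTER_CUBIC)
c=cv2.HoughCircles(g,cv2.HOUGH_GRADIENT,1.5,50,param1=60,param2=20,minRadius=55,maxRadius=85)
for x in c[0][:3]: print(x, onz(f,(x[0]+.5)/6-.5+210,(x[1]+.5)/6-.5+185,.018))
plan([*(ctr+.074*e),.13],np.radians(27))
E
```

```text
[ 96  28 129] [107  12 152]
plate ((578.2945556640625, 2.0446243286132812), (217.98362731933594, 82.34176635742188), 46.58597183227539)
axis 46.58596 collar [0.6292 0.0558] post [ 0.5274 -0.0517]
[147.75 141.75  70.9 ] [0.6282 0.0529 0.018 ]
[230.25  12.75  70.75] [0.6892 0.0137 0.018 ]
tcp [0.5277 0.2855 0.128 ] yaw 27.099736694261303 tilt [ 0.0032  0.001  -1.    ] j6 -0.178225194430984
turn about tool z 0.001740733699914676 then shift mm [-250.7351  -13.8574   -1.9056]
```

Plate measures 218 x 82 mm, as it should, and the collar estimates agree within 3 mm. I'll move above it, then check with the wrist camera.

drive_tool:
  targets: "-20 -1 0 0 0 0 1;-35 -2 0 0 0 0 1;-40 -2 0 0 0 0 1;-40 -2 0 0 0 0 1;-40 -2 0 0 0 0 1;-40 -2 0 0 0 0 1;-25 -2 0 0 0 0 1;-10 -1 0 0 0 0 1;0 0 0 0 0 0 1;0 0 0 0 0 0 1;0 0 0 0 0 0 1"

```text
clock: 5.2
ee_pos: [0.6273, 0.0579, 0.1261]
orientation: [-1.636, -2.68, 0.0]
contact_force: [0.1, 0.4, -1.5]
gripper_width: 0.582
finger_force: 30.0
```

```bash
python3 - <<'E'
from h import *
plan([.629,.0545,.13],np.radians(27))
f=grab_frame("wrist"); save(f,"w2"); print(proj(f,[.629,.0545,.018]),proj(f,[.5274,-.0517,.098]))
E
```

```text
tcp [0.6273 0.0579 0.1261] yaw 27.198575775639043 tilt [-0.0011  0.0005 -1.    ] j6 -0.5745561549567727
turn about tool z 0.0034658010996029276 then shift mm [-3.7631  0.0012 -3.9388]
[278.1519 214.8673] [ 65.816  319.0469]
```

View pics/w2.png

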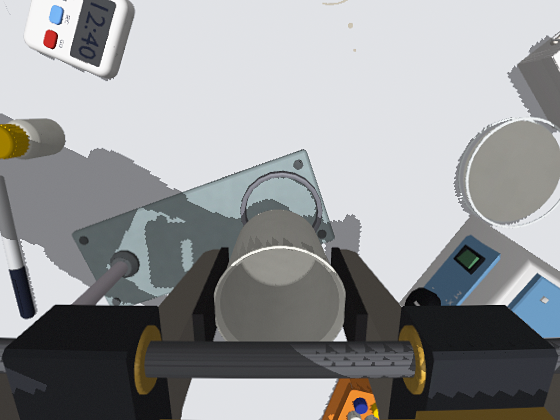

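The beaker is held upright. The collar is visible behind it, with its outer edge at columns 243 and 322 and its far edge at row 170. I'll check these against the prediction.

```bash
python3 - <<'E'
from h import *
f=grab_frame("wrist")
for z in (.018,):
  t=np.linspace(0,6.28,90); P=np.array([proj(f,[.629+.034*np.cos(a),.0545+.034*np.sin(a),z]) for a in t])
  print(P.min(0),P.max(0))
for q in [(243,205),(322,205),(282,170)]: print(onz(f,*q,.018))
# beaker rim: base circle at rim height held
rim=[onz(f,*q,.126-.026+.069) for q in [(215,300),(346,300),(280,246)]]; print(np.array(rim))
E
```

```text
[236.6953 173.6342] [319.24   252.9218]
[0.5999 0.0486 0.018 ]
[0.6573 0.0782 0.018 ]
[0.615  0.0888 0.018 ]
[[0.6033 0.05   0.169 ]
 [0.6505 0.0744 0.169 ]
 [0.6159 0.083  0.169 ]]
```

Beaker to collar needs only about +2 mm along tool y, against 6 mm of play all round. Lowering now.

drive_tool:
  targets: "0 2 10 0 0 0 1;0 0 25 0 0 0 1;0 0 25 0 0 0 1;0 0 15 0 0 0 1;0 0 8 0 0 0 1;0 0 4 0 0 0 1;0 0 2 0 0 0 1;0 0 0 0 0 0 1;0 0 0 0 0 0 1;0 0 0 0 0 0 1"

```text
clock: 6.3
ee_pos: [0.6304, 0.0571, 0.0384]
orientation: [1.638, 2.679, 0.001]
contact_force: [0.4, 0.4, -0.4]
gripper_width: 0.581
finger_force: 30.0
```

```bash
python3 - <<'E'
from h import *
print(bot.observe()["ee_pos"])
f=grab_frame("wrist"); save(f,"w3")
g=grab_frame("scene"); a=cv2.resize(g["pixels"][170:270,180:300],None,fx=4,fy=4,interpolation=cv2.INTER_CUBIC)
o=np.zeros((420,800,3),np.uint8); o[:400,:320]=a[:,80:400]; o[:,320:]=f["pixels"][:,40:520]
cv2.imwrite("pics/p3.png",o[:,:,::-1])
E
```

```text
[0.6304 0.0571 0.0384]
```

View pics/p3.png

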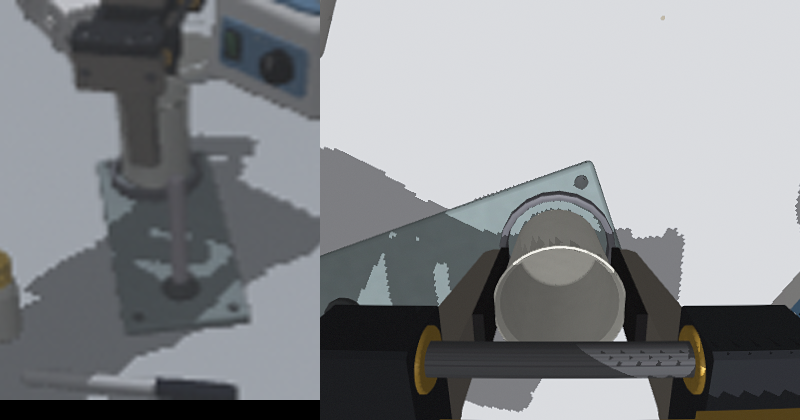

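In both views the beaker's foot is centred within the collar arc (columns 502–613, beaker centre 560), about 3 mm above the floor. Lower, release and withdraw.

drive_tool:
  targets: "0 0 2 0 0 0 1;0 0 1 0 0 0 1;0 0 0 0 0 0 1;0 0 0 0 0 0 0.3;0 0 0 0 0 0 -1;0 0 0 0 0 0 -1;0 0 0 0 0 0 -1;0 0 0 0 0 0 -1;0 0 -10 0 0 0 -1;0 0 -30 0 0 0 -1;0 0 -40 0 0 0 -1;0 0 -40 0 0 0 -1"

```text
clock: 7.6
ee_pos: [0.6295, 0.0572, 0.1563]
orientation: [-1.639, -2.68, 0.0]
contact_force: [0.4, -0.2, 1.1]
gripper_width: 1.002
finger_force: 0.0
```

```bash
python3 - <<'E'
from h import *
f=grab_frame("top"); f["pixels"]=cv2.imread("pics/top0.png")[:,:,::-1].copy()
im=f["pixels"]; boss=onz(f,351,264,.03)[:2]; g=cv2.cvtColor(im,cv2.COLOR_RGB2GRAY)
x=cv2.HoughCircles(cv2.resize(g[190:235,325:370],None,fx=6,fy=6,interpolation=cv2.INTER_CUBIC),cv2.HOUGH_GRADIENT,1.5,50,param1=60,param2=20,minRadius=55,maxRadius=85)[0]
for q in x[:2]: ring=onz(f,(q[0]+.5)/6-.5+325,(q[1]+.5)/6-.5+190,.03)[:2]; print(q,ring)
q=x[0]; ring=onz(f,(q[0]+.5)/6-.5+325,(q[1]+.5)/6-.5+190,.03)[:2]
d=ring-boss; L=np.hypot(*d); print("len",L,"angle",np.degrees(np.arctan2(d[1],d[0]))); d/=L
bal=ring-.0995*d; print("bal",bal)
plan([*bal,.2],np.arctan2(d[1],d[0])+np.pi/2)
E
```

```text
[125.25 131.25  72.4 ] [ 0.6152 -0.2609]
[203.25 236.25  72.4 ] [ 0.5656 -0.2965]
len 0.14790723701635725 angle 4.92378237553121
bal [ 0.5161 -0.2695]
tcp [0.6341 0.057  0.1652] yaw 27.117505021625036 tilt [ 0.0128 -0.0012 -0.9999] j6 -0.5732216203581795
turn about tool z -1.1834427933461313 then shift mm [ 145.3589 -314.6776  -39.1901]
```

Clamp length comes out at 147.9 mm, which matches the given 148 mm. To keep joint 6 mid-range I'll turn the other way, +1.96 rad, which is the same grasp.

drive_tool:
  targets: "0 0 -20 0 0 0 -1;0 0 -15 0 0 0.14 -1;0 0 0 0 0 0.14 -1;0 0 0 0 0 0.14 -1;0 0 0 0 0 0.14 -1;0 0 0 0 0 0.14 -1;0 0 0 0 0 0.14 -1;0 0 0 0 0 0.14 -1;0 0 0 0 0 0.14 -1;0 0 0 0 0 0.14 -1;0 0 0 0 0 0.14 -1;0 0 0 0 0 0.14 -1"

```text
clock: 8.85
ee_pos: [0.63, 0.0572, 0.1902]
orientation: [3.044, 0.774, 0.001]
contact_force: [1.0, 0.5, 0.7]
gripper_width: 0.998
finger_force: 0.0
```

drive_tool:
  targets: "0 0 0 0 0 0.14 -1;0 0 0 0 0 0.14 -1;0 0 0 0 0 0.14 -1;-20 45 0 0 0 0 -1;-20 45 0 0 0 0 -1;-20 45 0 0 0 0 -1;-20 45 0 0 0 0 -1;-20 45 0 0 0 0 -1;-20 45 0 0 0 0 -1;-20 45 0 0 0 0 -1;-5 0 0 0 0 0 -1;0 0 0 0 0 0 -1"

```text
clock: 10.05
ee_pos: [0.5112, -0.2697, 0.19]
orientation: [-3.139, -0.128, -0.001]
contact_force: [0.3, -0.1, -0.1]
gripper_width: 1.003
finger_force: 0.0
```

```bash
python3 - <<'E'
from h import *
plan([.516,-.2695,.2],np.radians(4.9-90))
f=grab_frame("wrist"); save(f,"w4"); print(proj(f,[.468,-.2736,.03]),proj(f,[.615,-.261,.03]),proj(f,[.516,-.2695,.024]))
E
```

```text
tcp [ 0.5112 -0.2697  0.19  ] yaw -85.34508205493243 tilt [ 0.0004  0.0001 -1.    ] j6 0.7948447645517451
turn about tool z -0.004277488796124551 then shift mm [ 4.8426  0.261  -9.9588]
[280.378 239.266] [279.9726  82.6661] [280.262  190.6791]
```

View pics/w4.png

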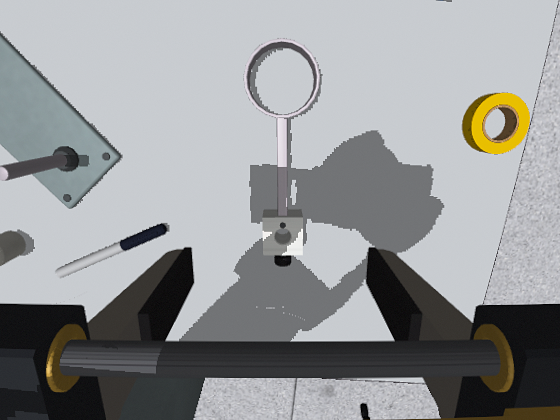

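The wrist view shows the hole at (283,237), the ring centre at (282.5,78.5) and the boss face at row 211. I'll turn these into positions.

```bash
python3 - <<'E'
from h import *
f=grab_frame("wrist")
h=onz(f,283,236,.03)[:2]; r=onz(f,282.5,78.5,.03)[:2]; d=r-h; print(h,r,np.hypot(*d),np.degrees(np.arctan2(d[1],d[0])))
d/=np.hypot(*d); b=(h+.0485*d+r-.0995*d)/2; print(h+.0485*d,r-.0995*d)
plan([*b,.003],np.arctan2(d[1],d[0])-np.pi/2)
E
```

```text
[ 0.4723 -0.2749] [ 0.6193 -0.2616] 0.1475643591731989 5.150444904306311
[ 0.5206 -0.2705] [ 0.5202 -0.2705]
tcp [ 0.5121 -0.2679  0.1899] yaw -85.15703463061111 tilt [ 0.0005  0.0003 -1.    ] j6 0.7949245521706076
turn about tool z -0.005366530266809777 then shift mm [  7.9262   3.4268 186.8564]
```

drive_tool:
  targets: "7 2 20 0 0 0 -1;0 0 40 0 0 0 -1;0 0 40 0 0 0 -1;0 0 35 0 0 0 -1;0 0 25 0 0 0 -1;0 0 15 0 0 0 -1;0 0 6 0 0 0 -1;0 0 3 0 0 0 -1;0 0 0 0 0 0 -1;0 0 0 0 0 0 -1;0 0 0 0 0 0 -1"

```text
clock: 11.25
ee_pos: [0.5196, -0.2709, 0.0068]
orientation: [3.137, 0.131, 0.003]
contact_force: [-0.2, -0.2, -0.7]
gripper_width: 1.001
finger_force: 0.0
```

```bash
python3 - <<'E'
from h import *
f=grab_frame("wrist"); save(f,"w5")
plan([.5185,-.27,.003],np.radians(5-90))
E
```

```text
tcp [ 0.5194 -0.2708  0.0066] yaw -85.20547522500159 tilt [ 0.0014 -0.0011 -1.    ] j6 0.8004039936239382
turn about tool z -0.0035862192075537536 then shift mm [-0.8777 -0.8759  3.5972]
```

View pics/w5.png

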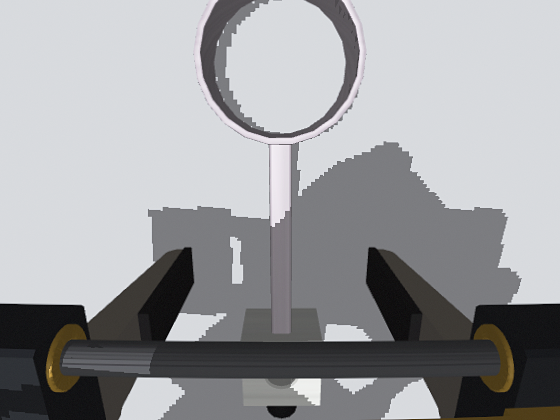

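The bar lies centred at column 281 between the fingers. The boss's top edge is at row 309 and the ring's near outer edge at row 144. I'll check the position along the bar.

```bash
python3 - <<'E'
from h import *
f=grab_frame("wrist"); s=bot.observe()
T=R.from_rotvec(s["orientation"]).as_matrix()
for v,o in ((309,28.5),(144,-65.5)): print(((T.T@(onz(f,281,v,.03)-s["ee_pos"]))*1000)[:2]+[o,0])
E
```

```text
[17.9991  0.4478]
[0.4389 0.2678]
```

```bash
python3 - <<'E'
from h import *
f=grab_frame("wrist"); s=bot.observe()
T=R.from_rotvec(s["orientation"]).as_matrix()
for v,z,o in ((309,0,28.5),(334,.03,28.5),(144,.03,-65.5)): print(((T.T@(onz(f,281,v,z)-s["ee_pos"]))*1000)[:2]+[o,0])
E
```

```text
[-0.1152  0.6046]
[4.4311 0.476 ]
[0.4439 0.2669]
```

Row 309 is the face's lower edge; with that, every cue puts the balance point within about 2 mm of the fingers. Gripping.

drive_tool:
  targets: "1 0 3 0 0 0 -1;0 0 0 0 0 0 -1;0 0 0 0 0 0 1;0 0 0 0 0 0 1;0 0 0 0 0 0 1;0 0 0 0 0 0 1;0 0 0 0 0 0 1;0 0 0 0 0 0 1;0 0 0 0 0 0 1;0 0 0 0 0 0 1;0 0 0 0 0 0 1;0 0 0 0 0 0 1"

```text
clock: 12.6
ee_pos: [0.5199, -0.2702, 0.0026]
orientation: [3.139, 0.132, 0.0]
contact_force: [-0.7, -0.6, -0.1]
gripper_width: 0.153
finger_force: 0.0
```

drive_tool:
  targets: "0 0 0 0 0 0 1;0 0 -3 0 0 0 1;0 0 -5 0 0 0 1;0 0 -10 0 0 0 1;0 0 -15 0 0 0 1;0 0 -10 0 0 0 1;0 0 -5 0 0 0 1;0 0 0 0 0 0 1;0 0 0 0 0 0 1;0 0 0 0 0 0 1"

```text
clock: 13.6
ee_pos: [0.5194, -0.2698, 0.0499]
orientation: [-3.138, -0.132, 0.002]
contact_force: [0.3, 0.2, -3.9]
gripper_width: 0.11
finger_force: 30.0
```

```bash
python3 - <<'E'
from h import *
s=bot.observe(); print(s["ft_torque"],s["contact_force"])
f=grab_frame("wrist"); save(f,"w6")
plan([.579,.003,.2],np.radians(46.6-90))
E
```

```text
[-0.0178  0.1562  0.0135] [ 0.3019  0.15   -3.9368]
tcp [ 0.5194 -0.2698  0.0499] yaw -85.20283036683139 tilt [-0.0011  0.0009 -1.    ] j6 0.8016008635757519
turn about tool z -0.7295970265538769 then shift mm [ 239.0316 -144.2705 -150.2136]
```

View pics/w6.png

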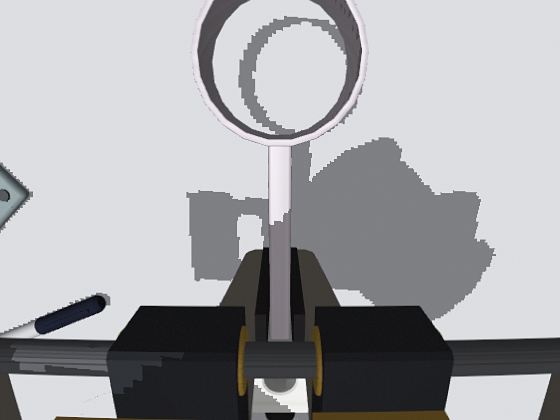

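The clamp hangs free. The ring's size and position in the view (width 175 px, near edge at row 146) match a level hold to within about half a degree. I'll raise it, turn it and carry it over the stand.

drive_tool:
  targets: "0 0 -15 0 0 0 1;0 0 -30 0 0 0 1;0 0 -35 0 0 0 1;0 0 -35 0 0 0 1;0 0 -25 0 0 -0.03 1;0 0 -10 0 0 -0.1 1;0 0 0 0 0 -0.1 1;0 0 0 0 0 -0.1 1;0 0 0 0 0 -0.1 1;0 0 0 0 0 -0.1 1;0 0 0 0 0 -0.1 1;0 0 0 0 0 -0.1 1"

```text
clock: 14.85
ee_pos: [0.5199, -0.2701, 0.2015]
orientation: [2.882, 1.249, 0.0]
contact_force: [0.4, 0.3, -2.6]
gripper_width: 0.102
finger_force: 30.0
```

drive_tool:
  targets: "12 -8 0 0 0 0 1;25 -17 0 0 0 0 1;30 -20 0 0 0 0 1;35 -24 0 0 0 0 1;35 -24 0 0 0 0 1;35 -24 0 0 0 0 1;25 -17 0 0 0 0 1;12 -8 0 0 0 0 1;3 -2 0 0 0 0 1;0 0 0 0 0 0 1;0 0 0 0 0 0 1;0 0 0 0 0 0 1"

```text
clock: 16.05
ee_pos: [0.5607, -0.0184, 0.2006]
orientation: [2.886, 1.24, -0.0]
contact_force: [0.4, -0.4, -3.5]
gripper_width: 0.11
finger_force: 30.0
```

```bash
python3 - <<'E'
from h import *
plan([.5608,-.0165,.1306],np.radians(46.6-90))
w=grab_frame("wrist"); save(w,"w7"); t=grab_frame("top"); s=grab_frame("scene"); save(t,"t7"); save(s,"s7")
a=w["pixels"][0:300,80:480]
b=cv2.resize(s["pixels"][170:270,180:280],None,fx=4,fy=4,interpolation=cv2.INTER_CUBIC)
c=cv2.resize(t["pixels"][180:270,200:300],None,fx=4,fy=3.3,interpolation=cv2.INTER_CUBIC)
o=np.zeros((600,800,3),np.uint8); o[:300,:400]=a; o[:400,400:]=b; o[300:597,:400]=c
cv2.imwrite("pics/p7.png",o[:,:,::-1])
E
```

```text
tcp [ 0.5607 -0.0184  0.2006] yaw -43.490391246247235 tilt [-0.0001 -0.0003 -1.    ] j6 0.5110549887317439
turn about tool z -0.0015776248619951971 then shift mm [ 1.5018 -1.279  70.0057]
```

View pics/p7.png

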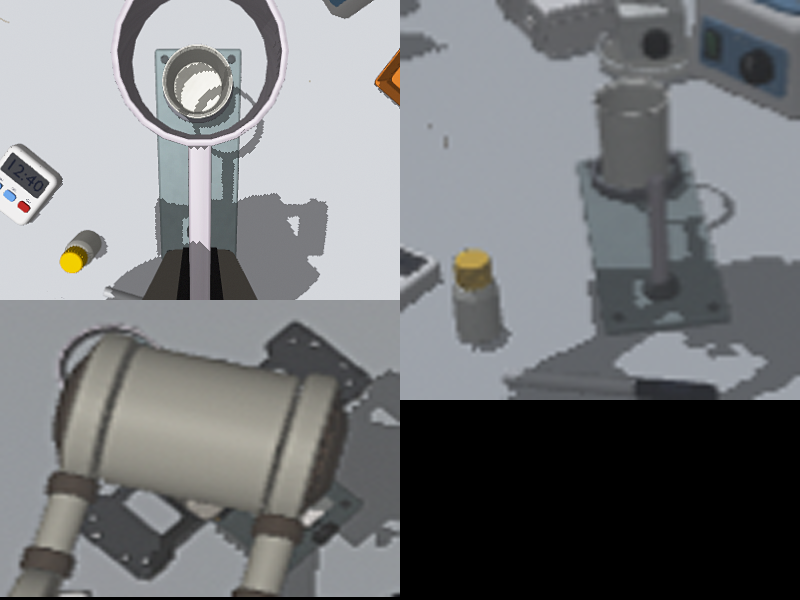

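The last picture shows the ring over the beaker, with the beaker upright in its collar. In the wrist view the ring's outer edges are at columns 193 and 367 with its near edge at row 145. The beaker's rim is centred at about (278,84), the plate lies along the bar, and the plate's far edge is at row 49. I'll compute offsets from this one view.

```bash
python3 - <<'E'
from h import *
w=grab_frame("wrist"); s=bot.observe(); T=R.from_rotvec(s["orientation"]).as_matrix(); p0=s["ee_pos"]
im=w["pixels"]
tl=lambda u,v,z:(T.T@(onz(w,u,v,z)-p0))[:2]*1000
zr=p0[2]-.0026+.03
for q in [(193,55),(367,55),(280,145)]: print("ring",tl(*q,zr))
g=cv2.cvtColor(im,cv2.COLOR_RGB2GRAY)
c=cv2.HoughCircles(g[30:140,220:340],cv2.HOUGH_GRADIENT,1.5,10,param1=80,param2=15,minRadius=30,maxRadius=42)[0]
for x in c[:3]: print("rim",x+[220,30,0],tl(x[0]+220,x[1]+30,.077))
hsv=cv2.cvtColor(im,cv2.COLOR_RGB2HSV); print(hsv[180,250],hsv[180,200])
m=cv2.inRange(hsv,(75,18,60),(105,90,235))
for v in (60,152,165,180,190): 
    xs=np.where(m[v,225:340])[0]+225; 
    if len(xs): print("plate",v,xs.min(),xs.max(),tl(xs.min(),v,.008),tl(xs.max()+1,v,.008))
for u in (245,312):
    vs=np.where(m[30:80,u])[0]+30; print("far",u,vs.min() if len(vs) else None, tl(u,vs.min(),.008) if len(vs) else '')
E
```

```text
ring [ 99.3789 -32.2025]
ring [99.442  33.3894]
ring [65.7031  0.6325]
rim [277.75  81.75  36.15] [101.8854  -0.9724]
rim [286.75  92.25  34.5 ] [93.9616  6.1725]
rim [291.25 101.25  31.2 ] [87.087   9.8085]
[ 95  28 172] [109   9 219]
plate 60 235 321 [127.4506 -42.4053] [127.5173  41.2574]
plate 152 238 318 [ 39.3341 -42.0022] [39.404  40.8848]
plate 165 239 318 [ 25.9885 -41.3664] [26.0601 41.2868]
plate 180 239 318 [ 10.2721 -41.8307] [10.3447 41.7666]
plate 190 240 317 [ -0.404  -41.0957] [-0.3326 41.0421]
far 245 50 [136.4147 -32.5834]
far 312 49 [137.3596  31.4131]
```

Offsets are tiny: about +1.5 mm in x and -1 mm in y. Before descending I'll check the level by comparing the ring's width with the flat-on-table picture.

```bash
python3 - <<'E'
from h import *
f=grab_frame("wrist")
def edges(n):
    g=cv2.GaussianBlur(cv2.cvtColor(cv2.imread(f"pics/{n}.png"),cv2.COLOR_BGR2GRAY),(3,3),0).astype(float)
    out=[]
    for v in (35,45,55,65,75):
        d=np.abs(np.diff(g[v])); 
        l=[i for i in range(182,230) if d[i]>12 and d[i]>=d[i-1] and d[i]>d[i+1]][:4]; r=[i for i in range(340,378) if d[i]>12 and d[i]>=d[i-1] and d[i]>d[i+1]][-3:]
        out.append((v,l,r))
    return out
for n in ("w5","w6","w7"):
    print(n); [print(" ",*e) for e in edges(n)]
# predicted outer widths of top rim in camera for level: camera pose in tool is fixed
s=bot.observe(); T=R.from_rotvec(s["orientation"]).as_matrix(); p0=s["ee_pos"]
for lab,zz in (("w5 flat",.030-.0066),("held level",.030-.0026),("ring up 2",.0294),("ring down 2",.0254)):
    t=np.linspace(0,2*np.pi,361); P=np.array([proj(f,p0+T@np.array([.0997+.034*np.cos(a),.0006+.034*np.sin(a),-zz])) for a in t])
    print(lab,P.min(0),P.max(0))
E
```

```text
w5
  35 [201, 220] [356]
  45 [200, 216, 218] [342, 358]
  55 [199, 214, 226] [344, 358]
  65 [201, 213, 225] [345, 357, 361]
  75 [202, 215, 224] [344, 356]
w6
  35 [199, 217] [340, 359]
  45 [197, 214] [344, 360]
  55 [197, 212] [345, 360]
  65 [198, 212] [346, 359]
  75 [199, 213] [345, 358, 365]
w7
  35 [199, 217] [341, 359, 363]
  45 [197, 214] [344, 360, 364]
  55 [197, 212] [346, 361, 364]
  65 [198, 212] [346, 359, 363]
  75 [199, 213] [345, 358, 362]
w5 flat [192.3201 -42.8386] [367.8957 144.189 ]
held level [189.7827 -47.5687] [370.4681 145.0543]
ring up 2 [188.4581 -50.0419] [371.811  145.5051]
ring down 2 [191.0695 -45.1687] [369.1636 144.6158]
```

The ring's width grew by 4–4.5 px where a level hold predicts about 4.6 px, so the clamp is level and hasn't slipped. Correct and descend.

drive_tool:
  targets: "1.5 -1 5 0 0 0 1;0 0 10 0 0 0 1;0 0 15 0 0 0 1;0 0 15 0 0 0 1;0 0 13 0 0 0 1;0 0 8 0 0 0 1;0 0 4 0 0 0 1;0 0 0 0 0 0 1;0 0 0 0 0 0 1;0 0 0 0 0 0 1;0 0 0 0 0 0 1;0 0 0 0 0 0 1"

```text
clock: 17.5
ee_pos: [0.5614, -0.0155, 0.131]
orientation: [2.885, 1.243, 0.001]
contact_force: [0.6, 0.2, -3.8]
gripper_width: 0.103
finger_force: 30.0
```

```bash
python3 - <<'E'
from h import *
w=grab_frame("wrist"); save(w,"w8"); s=bot.observe(); T=R.from_rotvec(s["orientation"]).as_matrix(); p0=s["ee_pos"]; print(p0,T[:,2],s["contact_force"],np.abs(s["qd"]).max())
im=w["pixels"]
tl=lambda u,v,z:(T.T@(onz(w,u,v,z)-p0))[:2]*1000
c=cv2.HoughCircles(cv2.cvtColor(im,cv2.COLOR_RGB2GRAY)[0:140,200:360],cv2.HOUGH_GRADIENT,1.5,10,param1=80,param2=15,minRadius=40,maxRadius=60)
if c is not None:
  for x in c[0][:3]: print("rim",x+[200,0,0],tl(x[0]+200,x[1],.077))
m=cv2.inRange(cv2.cvtColor(im,cv2.COLOR_RGB2HSV),(75,18,60),(105,90,235))
for v in (155,170,180,190):
    xs=np.where(m[v,205:355])[0]+205; print("plate",v,tl(xs.min(),v,.008),tl(xs.max()+1,v,.008))
for u in (240,312):
    vs=np.where(m[:80,u])[0]; print("far",u,tl(u,vs.min(),.008) if len(vs) else '')
E
```

```text
[ 0.5613 -0.0155  0.1309] [ 0.0005 -0.0001 -1.    ] [ 0.5886 -0.2612 -4.4202] 0.002273394496053822
rim [280.25  75.75  42.55] [99.8629  0.7792]
rim [290.75  81.75  54.1 ] [96.4506  7.1031]
rim [263.75  81.75  57.4 ] [96.4334 -9.1433]
plate 155 [ 44.5017 -40.6145] [44.5958 42.2735]
plate 170 [ 31.9865 -40.2201] [32.0766 41.9178]
plate 180 [ 23.4891 -40.5198] [23.5777 42.2441]
plate 190 [ 14.8626 -40.827 ] [14.9496 42.5784]
far 240 [134.7554 -29.9588]
far 312 [134.8065  25.2015]
```

Ring centre at (99.7, 0.6), beaker rim at (99.9, 0.8) and plate centreline at 0.8, all in mm in the tool frame. That's aligned to about 1 mm, with the underside at about 128 mm. Handing in.

```bash
python3 -c "
from rig import bot
print(bot.job_done())"
```

```text
the job is handed in; nothing more can be done
None
```

I handed the job in at about 17.5 s on the robot clock: the beaker stands released in the collar, and the clamp is held level over the stand, aligned to about 1 mm by the wrist camera, its underside about 3 cm above the post top. The hand-in returned no verdict.

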